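# Check the oil of the bench compressor with its dipstick

### The job

Check the oil of the bench compressor: take the wiped dipstick from the bench, push it down the compressor's sloping filler tube until its collar stops against the tube's mouth, and draw it right out again. Then present it for reading: finish holding it in the gripper, at rest, level and with the marked flat of its tip facing up, the tip under the middle of the bench magnifier's lens and about 100 mm below the glass, touching nothing. Do not put it down or let go at the end, and leave the other things on the bench where they are.

Things in the scene. Friction and masses are not known exactly. Their poses are not given: they have to be found in the camera images.
- dipstick: Loose dipstick, 205 mm, 90 g; balances 20 mm behind the origin. Origin: on its axis at the collar's front face; x axis to the tip, z out of the marked flat. Metal collar 30 mm round, 8 mm thick; black square handle 24 x 24 mm behind it (x -69 to -8 mm); square end cap 30 x 30 mm to x -80 mm. Starts lying level, axis 15 mm above the bench, marked flat up, tip roughly to the robot's right.
- dipstick_tip (a point): Rounded end of the dipstick's aluminium rod, on its axis, 125 mm ahead of the collar's front face. The rod is 8 mm round for 85 mm from the collar, then a flat-topped blade 6 mm wide and 4 mm thick; the flat (facing the dipstick's z) has two dark cross marks.
- dipstick_grip (a point): Middle of the dipstick's handle, on its axis, 38 mm behind the collar's front face; the handle is 24 mm wide here.
- filler_tube: Straight steel guide tube fixed to the compressor's front, rising out of the dome at 40 degrees above level. Origin: centre of its open mouth, 165 mm above the bench; z axis along the tube, outward and upward. Bore 12 mm, flared over the last 14 mm to 22 mm at the mouth; rim 28 mm outside; 110 mm long, open below: the whole rod goes in until the collar meets the rim.
- compressor: Fixed oil-lubricated bench compressor: grey tray 300 x 160 mm, black pump dome (140 mm across, centred 50 mm ahead of the origin, 185 mm high, carrying handle on top to 211 mm), grey upright receiver with gauge behind it (to 246 mm). Origin: centre of its underside on the bench; its front looks along its own -x, and the filler tube's mouth lies 200 mm ahead of the origin.
- magnifier: Fixed bench magnifier: white round base 170 mm across, steel post 315 mm high, an arm from the post at 300 mm height, and a white round lens head 148 mm across, 26 mm thick. Origin: on the bench straight below the lens centre; the base and post stand 190 mm from it along its own +x, away from the robot. The head is open on the robot's side.
- lens (a point): Centre of the underside of the magnifier's lens, 270 mm above the bench (glass 120 mm across, looking straight down; the head's ring around it reaches out to 74 mm radius, its lower edge also at 270 mm).
- movement: Bystander: brass clock movement lying flat, two plates 110 x 90 mm on pillars, 45 mm high. Origin at the centre of its underside.
- barrel: Bystander: brass mainspring barrel, 45 mm across, 34 mm high. Origin at the centre of its underside.
- oil_jar: Bystander: small amber jar with a black cap, 40 mm across, 65 mm high. Origin at the centre of its underside.
- screwdriver: Bystander: screwdriver 160 mm long lying on the bench. Origin under its middle, x axis to its tip.

How it is judged (in metres and radians):
On the way, in this order (a step that is already met when the one before it is completed fails the run):
1. the dipstick is fully in the filler tube, its collar stopped on the mouth (z of dipstick in the frame of filler_tube below 0.003 m and distance between dipstick and filler_tube below 0.006 m and angle between the x axis of dipstick and the z axis of filler_tube, either way round below 0.09 rad), for 0.2 s.
2. the dipstick is drawn right out of the tube, held in the gripper (z of dipstick_tip in the frame of filler_tube above 0.01 m and contact force between the fingers and dipstick above 1 N), for 0.1 s.
At the end, for the whole second after the job is handed in: The gripper still holds the dipstick, at rest (under 30 mm/s) and clear of everything else, within 0.12 rad of level with its marked flat up, the tip within 30 mm of the lens centre seen from above and 50 to 150 mm below the lens (120 to 220 mm above the bench) (horizontal distance between dipstick_tip and lens below 0.03 m and z of dipstick_tip in the frame of magnifier between 0.12 and 0.22 m and angle between dipstick's own z axis and vertical below 0.12 rad and contact force between the fingers and dipstick above 1 N and contact force between dipstick and magnifier below 0.3 N and contact force between dipstick and movement below 0.3 N and linear speed of dipstick below 0.03 m/s); the arm keeps its last pose, push and grip.
It fails at once if the brass clock movement is pushed more than 25 mm from its place (distance of movement from where it was at the start of the episode above 0.025 m).
It fails at once if the mainspring barrel is pushed more than 25 mm from its place (distance of barrel from where it was at the start of the episode above 0.025 m).
It fails at once if the oil jar is pushed more than 25 mm from its place (distance of oil_jar from where it was at the start of the episode above 0.025 m).
It fails at once if the screwdriver is pushed more than 25 mm from its place (distance of screwdriver from where it was at the start of the episode above 0.025 m).
It also fails if it takes over 48 s, if anything falls off the work surface, if the arm or the gripper's body presses on something with over 40 N, if the wrist force passes 120 N, or if a joint passes its speed limit or range.

### The arm

A 6-joint arm with a two-finger parallel gripper is mounted at the origin on the work surface. World frame = base frame: x ahead of the robot, y to its left, z up, the work surface at z = 0. Lengths are in mm, angles in degrees, forces in N, time in s.
With the tool pointing down it reaches from about 300 to 850 mm from the base axis. Payload 4.2 kg.
Tool frame: the origin (TCP) lies midway between the tips of the shut fingers; the grasp point (between the pads) lies pinch_z behind it (pinch_z is the distance from the TCP to the grasp point, in mm); z points along the fingers, y is the line along which they close (so a half turn about z gives the same grasp; the last joint's range is limited). The gripper opens to 91 mm and grips with 3 to 60 N. Pads are 32 mm wide; open, the fingers measure 118 mm over their backs; the gripper's body (76 mm by 178 mm) begins 60 mm behind the grasp point.
Start: joints at [-67.838, 18.312, 89.639, -0, 72.044, -1.146], TCP at [227.516, -528.09, 213.976] pointing down, gripper open.
Joint ranges: [-177.97, 177.97], [-48.28, 115.42], [12.27, 149.76], [-77.06, 257.06], [2.81, 150.46], [-146.56, 146.56]. Speed limits (degrees/s): [147.25, 147.25, 180, 180, 180, 180].

### API

Orientations are given as [roll, pitch, yaw] about the fixed x, y, z axes, in that order (R = Rz(yaw) Ry(pitch) Rx(roll)).
In Python, from workcell import state, grab_frame, job_done, masks_of, landmark_of, pinch_z gives the robot as it stands. The module is installed in compiled form; this text tells all that it offers.
- The arm moves only by the tool move_arm, never from a script. Its argument "plan" is a list of rows, each an object of numbers: "x", "y", "z": the shift along the tool's x, y, z in mm; "rx", "ry", "rz": the turn, a rotation vector about the tool's x, y, z in rad. A call has 1 to 10 rows; each row shifts and turns the commanded pose from where the row before left it, along the tool's axes as they then stand; what a row does not reach is not made up. A row lasts 1/10 s, in which the tool goes at most 50 mm and 8.59 degrees, less where a joint would pass 70% of its speed; a pose out of reach is approached as far as the arm can. A call is refused whole if a number of a shift passes 50 or a number of a turn 0.15, either way. A call with a gripper value outside its range is refused whole. "grip" is the opening, from 0 (shut) to 1 (fully open), set as the call begins (left out, the last holds). The fingers move at their own pace and stop on an object; "squeeze" is the grip in N (left out, the last holds). Time passes only in rows, so rows that do not move let the fingers close. It gives the time, the measured TCP pose, the force, the opening and the grip force at its end, in the units of the state.
- state(): the state, without advancing time (a new reading comes with each control period).
- grab_frame(name): name is "scene" or "top" or "wrist"; returns a dict with "img" (384x512x3 uint8, red, green, blue), "z_map" (384x512 float32, mm along the optical axis (not along the pixel's ray), 0 where there is no reading), "fx", "fy", "cx", "cy" (pixels), "rvec" (rotation vector, rad) and "tvec" (3), from world to camera coordinates, as OpenCV has them. Camera axes: x right, y down, z forward; pixel columns grow to the right and rows downward; lengths in mm; the calibration is good to about 2 mm. A picture is of the moment at which its call begins.
- job_done(): hands the job in; it is judged then, once.
Trained networks look in the newest picture that a camera, given by its name, has taken for a name from the list of things; names that differ only in an ending like _2 or _b are one class to them, and where a whole thing is asked for, a point or a joint stands for the part that bears it (a point fixed in the world has none). Each returns a list of dicts, best first, with "p" (0 to 1); they miss things now and then, are a little off and sometimes report something else, mostly with a low value. They report only what shows in the picture. A call takes as long as a camera call.
- masks_of(camera, label): "pixels" (384x512 bool, what is visible of it) and "box" ([centre column, centre row, width, height] in pixels, round what is visible of it).
- landmark_of(camera, label): "point" ([column, row] in pixels: a listed point, or the origin of a listed thing).
The state is a dict: "time_s": time; "qpos": joint angles; "qvel": joint speeds; "effort": joint torques, N m; "ee_pos": TCP position; "ee_rot": TCP orientation; "force": force on the tool from outside, world axes, zero at the start; "torque": the same for the moment, N m; "gripper_width": finger opening in mm; "gripper_force": force on a finger pad.
Only numpy, scipy, OpenCV 4.12 (cv2) and the standard library are available. Lean on these libraries where they do the work, as an engineer would, in place of code of your own. Each camera call takes 0.05 s, during which the arm holds its last target. There are 200 camera calls.

## Working session

There is one attempt and no reset: what is moved stays moved. The work goes in short steps, Python scripts to look and compute and a tool call to move; the robot and the scene stay as the last step left them, time stands still between calls to the robot, and variables do not carry over. Pictures are saved under pics/ and viewed, at most 10 in all, crops included, and the job is handed in when it is done.

Besides the shell and the picture viewer there is one more tool, called after "Call:" in YAML: its name, and indented under it one key for each argument. move_arm: Moves the arm, as the interface text tells. Its arguments: {"type":"object","properties":{"plan":{"type":"array","items":{"type":"object","properties":{"x":{"type":"number"},"y":{"type":"number"},"z":{"type":"number"},"rx":{"type":"number"},"ry":{"type":"number"},"rz":{"type":"number"}}}},"grip":{"type":"number"},"squeeze":{"type":"number"}},"required":["plan"]}

```bash
mkdir -p pics; cat > h.py <<'E'
import numpy as np, cv2
from workcell import *
from scipy.spatial.transform import Rotation as R
def cam(f):
    Rm=cv2.Rodrigues(np.array(f["rvec"],float))[0]; return Rm,np.array(f["tvec"],float).ravel()
def w2p(f,P):
    Rm,t=cam(f); c=Rm@np.asarray(P,float)+t; return np.array([f["fx"]*c[0]/c[2]+f["cx"],f["fy"]*c[1]/c[2]+f["cy"]])
def ray(f,p):
    Rm,t=cam(f); d=Rm.T@np.array([(p[0]-f["cx"])/f["fx"],(p[1]-f["cy"])/f["fy"],1]); return -Rm.T@t,d
def atz(f,p,z):
    o,d=ray(f,p); return o+d*(z-o[2])/d[2]
def cloud(f,m=None):
    Rm,t=cam(f); z=f["z_map"]; v,u=np.nonzero((z>0)&(m if m is not None else True)); zz=z[v,u]
    c=np.stack([(u-f["cx"])/f["fx"]*zz,(v-f["cy"])/f["fy"]*zz,zz],1); return (c-t)@Rm
def tri(obs):
    A=np.zeros((3,3));b=np.zeros(3)
    for f,p in obs:
        o,d=ray(f,p);d=d/np.linalg.norm(d);M=np.eye(3)-np.outer(d,d);A+=M;b+=M@o
    X=np.linalg.solve(A,b);return X,[np.round(w2p(f,X)-p,1) for f,p in obs]
E
cat > a.py <<'E'
from h import *
np.set_printoptions(precision=1,suppress=True)
print(state()["ee_rot"],pinch_z if not callable(pinch_z) else pinch_z(),state()["gripper_width"])
fs={}
for n in["scene","top","wrist"]:
    f=fs[n]=grab_frame(n); cv2.imwrite(f"pics/{n}0.png",f["img"][:,:,::-1])
    print(n,"campos",ray(f,(0,0))[0])
    for l in["dipstick","dipstick_tip","dipstick_grip","filler_tube","compressor","magnifier","lens","movement","barrel","oil_jar","screwdriver"]:
        r=landmark_of(n,l)
        print(" ",l,[(np.round(q["point"],1).tolist(),round(q["p"],2)) for q in r[:2]])
import pickle;pickle.dump(fs,open("f0.pkl","wb"))
E
python3 a.py; python3 -c "
import cv2,numpy as np
cv2.imwrite('pics/all.png',np.vstack([cv2.imread('pics/scene0.png')]))"
```

```text
[-179.9    0.    23.3] 18.8 91.4747728256518
scene campos [1230.8 -775.6 1052.3]
  dipstick [([258.7, 219.3], 0.66), ([363.3, 146.4], 0.37)]
  dipstick_tip [([231.5, 249.4], 0.73)]
  dipstick_grip [([260.5, 215.9], 0.55)]
  filler_tube [([228.7, 232.9], 0.58)]
  compressor [([167.6, 321.1], 0.97)]
  magnifier []
  lens [([361.7, 145.6], 0.58)]
  movement [([313.4, 270.8], 0.89)]
  barrel [([267.0, 163.6], 0.59)]
  oil_jar []
  screwdriver [([316.7, 178.2], 0.67), ([314.6, 271.0], 0.18)]
top campos [ 433.9  -50.1 1215.6]
  dipstick [([238.2, 211.5], 0.83)]
  dipstick_tip [([280.9, 197.4], 0.53)]
  dipstick_grip [([224.4, 211.9], 0.68)]
  filler_tube [([309.8, 174.0], 0.73), ([276.6, 196.2], 0.2)]
  compressor [([365.7, 169.7], 0.71)]
  magnifier []
  lens [([130.2, 128.6], 0.56)]
  movement [([238.7, 132.8], 0.68), ([225.6, 212.5], 0.53)]
  barrel [([154.9, 270.5], 0.52)]
  oil_jar [([330.8, 274.3], 0.59), ([224.2, 210.4], 0.3)]
  screwdriver [([133.7, 217.2], 0.78)]
wrist campos [ 304.3 -495.3  383.9]
  dipstick []
  dipstick_tip []
  dipstick_grip []
  filler_tube []
  compressor []
  magnifier []
  lens []
  movement []
  barrel []
  oil_jar [([69.9, 46.7], 0.76)]
  screwdriver []
```

View pics/scene0.png

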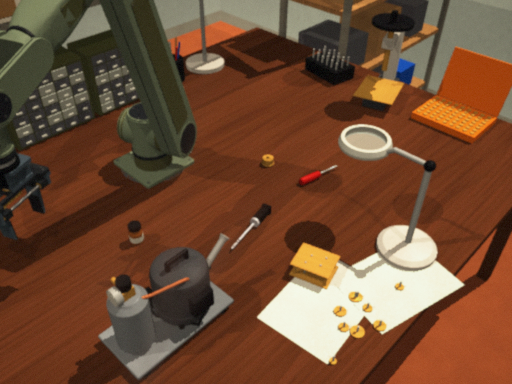

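View pics/top0.png

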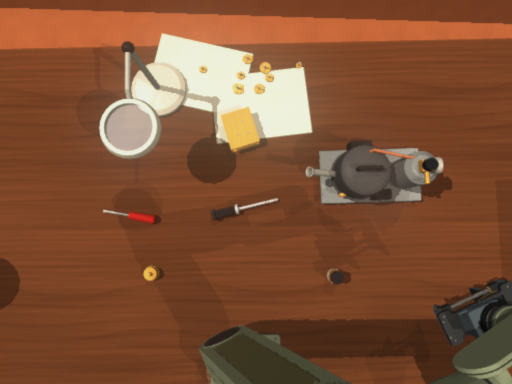

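```bash
cat > b.py <<'E'
from h import *
import pickle
np.set_printoptions(precision=1,suppress=True)
fs=pickle.load(open("f0.pkl","rb")); s,t=fs["scene"],fs["top"]
for n,a,b in[("dip",(258.7,219.3),(238.2,211.5)),("tip",(231.5,249.4),(280.9,197.4)),("grip",(260.5,215.9),(224.4,211.9)),("mouth",(228.7,232.9),(309.8,174)),("comp",(167.6,321.1),(365.7,169.7)),("lens",(361.7,145.6),(130.2,128.6)),("mov",(313.4,270.8),(238.7,132.8)),("barrel",(267,163.6),(154.9,270.5)),("screw",(316.7,178.2),(133.7,217.2))]:
    print(n,*tri([(s,a),(t,b)]))
print("jar",atz(t,(330.8,274.3),60)); print("tip15",atz(t,(280.9,197.4),15),"grip15",atz(t,(224.4,211.9),15),"dip15",atz(t,(238.2,211.5),15))
print("mouth165 top",atz(t,(309.8,174),165),"scene",atz(s,(228.7,232.9),165));print("lens270",atz(t,(130.2,128.6),270),atz(s,(361.7,145.6),270))
print("comp0",atz(t,(365.7,169.7),0),atz(s,(167.6,321.1),0))
E
python3 b.py
python3 - <<'E'
import cv2
a=cv2.imread('pics/scene0.png')[200:345,90:290];b=cv2.imread('pics/top0.png')[130:235,200:440]
a=cv2.resize(a,None,fx=3,fy=3,interpolation=2)[:,:600];cv2.imwrite('pics/c1.png',a)
cv2.imwrite('pics/c2.png',cv2.resize(b,None,fx=3,fy=3,interpolation=2))
E
```

```text
dip [475.4  21.3  26.1] [array([-3.8,  0.2]), array([-2.8, -2.6])]
tip [ 509.3 -113.7   22.8] [array([-1.1,  0. ]), array([-0.8, -0.7])]
grip [467.2  55.2  13.4] [array([ 0.1, -0. ]), array([0.1, 0.1])]
mouth [ 564.1 -179.5  172.1] [array([-3.4,  0.1]), array([-2.4, -2.1])]
comp [ 579.6 -381.9   22.7] [array([ 4., -0.]), array([2.6, 1.9])]
lens [662.5 253.9 273.1] [array([ 1.5, -0.5]), array([1.4, 1.3])]
mov [713.5   9.   -4.8] [array([ 0., -0.]), array([0., 0.])]
barrel [297.  266.7  12.3] [array([-0.2,  0. ]), array([-0.2, -0.2])]
screw [459.7 337.9  -3.3] [array([-0.9,  0.2]), array([-0.8, -0.7])]
jar [ 281.  -251.4   60. ]
tip15 [ 507.7 -116.4   15. ] grip15 [467.4  55.3  15. ] dip15 [467.7  13.6  15. ]
mouth165 top [ 559.2 -186.6  165. ] scene [ 564.6 -168.5  165. ]
lens270 [666.6 258.3 270. ] [658.6 253.1 270. ]
comp0 [ 588.6 -380.4    0. ] [ 558.1 -380.3    0. ]
```

View pics/c2.png

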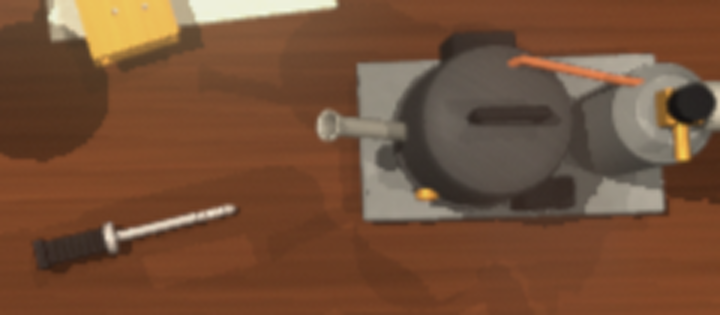

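```bash
cat >> h.py <<'E'
np.set_printoptions(precision=2,suppress=True)
def pose():
    s=state(); return np.array(s["ee_pos"]),R.from_euler("xyz",s["ee_rot"],degrees=True)
def delta(P,Rt,P0=None,R0=None):
    "translation in present tool axes, then rotvec"
    if P0 is None: P0,R0=pose()
    return R0.inv().apply(np.asarray(P)-P0),(R0.inv()*Rt).as_rotvec()
E
python3 - <<'E'
from h import *
import pickle
f=pickle.load(open("f0.pkl","rb"))["wrist"]
P,Rr=pose(); Rm,t=cam(f)
print("cam axis in tool",Rr.inv().apply(Rm[2]),"right",Rr.inv().apply(Rm[0]),f["fx"],f["cx"],f["cy"])
print("cam off",Rr.inv().apply(ray(f,(0,0))[0]-P))
print(delta([490,-20,260],R.from_euler("xyz",[180,0,103],degrees=True)))
E
```

```text
cam axis in tool [-0.29 -0.    0.96] right [-0.  1.  0.] 292.0760007449751 253.98279992263625 191.19532002787528
cam off [  83.49    0.26 -169.88]
(array([ 442.08, -362.78,  -46.06]), array([ 0.  ,  0.  , -1.39]))
```

Call:
move_arm:
  plan:
    - {"x": 29.5,"y": -24.2,"z": -3}
    - {"x": 29.5,"y": -24.2,"z": -3}
    - {"x": 29.5,"y": -24.2,"z": -3}
    - {"x": 29.5,"y": -24.2,"z": -3}
    - {"x": 29.5,"y": -24.2,"z": -3}
    - {"x": 29.5,"y": -24.2,"z": -3}
    - {"x": 29.5,"y": -24.2,"z": -3}
    - {"x": 29.5,"y": -24.2,"z": -3}
    - {"x": 29.5,"y": -24.2,"z": -3}
    - {"x": 29.5,"y": -24.2,"z": -3}
  grip: 1

```text
schema error: expected keys x, y, z, rx, ry, rz
```

Call:
move_arm:
  plan:
    - {"x": 29.5,"y": -24.2,"z": -3}
    - {"x": 29.5,"y": -24.2,"z": -3}
    - {"x": 29.5,"y": -24.2,"z": -3}
    - {"x": 29.5,"y": -24.2,"z": -3}
    - {"x": 29.5,"y": -24.2,"z": -3}

```text
schema error: expected keys x, y, z, rx, ry, rz
```

Call:
move_arm:
  plan:
    - {"rz": -0.139}
    - {"rz": -0.139}
    - {"rz": -0.139}
    - {"rz": -0.139}
    - {"rz": -0.139}
    - {"rz": -0.139}
    - {"rz": -0.139}
    - {"rz": -0.139}
    - {"rz": -0.139}
    - {"rz": -0.139}

```text
schema error: expected keys x, y, z, rx, ry, rz
```

```bash
cat > c.py <<'E'
from h import *
import pickle,sys
k=sys.argv[1]
st=state();print(st["time_s"],np.array(st["ee_pos"]),np.array(st["ee_rot"]),np.array(st["qpos"]))
f=grab_frame("wrist"); cv2.imwrite(f"pics/w{k}.png",f["img"][:,:,::-1])
pickle.dump(f,open(f"w{k}.pkl","wb"))
for l in["dipstick","dipstick_tip","dipstick_grip","filler_tube","lens"]:
    print(l,[(np.round(q["point"],1).tolist(),round(q["p"],2)) for q in landmark_of("wrist",l)[:2]])
E
python3 c.py 1
```

```text
1.8 [ 227.53 -528.1   213.98] [179.99  -0.    23.31] [-67.84  18.31  89.64   0.    72.04  -1.14]
dipstick []
dipstick_tip []
dipstick_grip []
filler_tube []
lens []
```

View pics/w1.png

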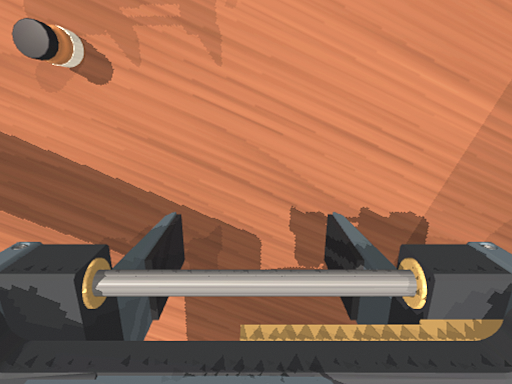

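Call:
move_arm:
  plan:
    - {"x": 33,"y": -33.4,"z": -11.6,"rx": 0,"ry": 0,"rz": 0}
    - {"x": 33,"y": -33.4,"z": -11.6,"rx": 0,"ry": 0,"rz": 0}
    - {"x": 33,"y": -33.4,"z": -11.6,"rx": 0,"ry": 0,"rz": 0}
    - {"x": 33,"y": -33.4,"z": -11.6,"rx": 0,"ry": 0,"rz": 0}
    - {"x": 33,"y": -33.4,"z": -11.6,"rx": 0,"ry": 0,"rz": 0}
    - {"x": 33,"y": -33.4,"z": -11.6,"rx": 0,"ry": 0,"rz": 0}
    - {"x": 33,"y": -33.4,"z": -11.6,"rx": 0,"ry": 0,"rz": 0}
    - {"x": 33,"y": -33.4,"z": -11.6,"rx": 0,"ry": 0,"rz": 0}
    - {"x": 33,"y": -33.4,"z": -11.6,"rx": 0,"ry": 0,"rz": 0}
    - {"x": 33,"y": -33.4,"z": -11.6,"rx": 0,"ry": 0,"rz": 0}
  grip: 1

```text
time_s: 3.1
ee_pos: [398.6, -88.9, 330.8]
ee_rot: [179.9, -0.1, 23.3]
force: [0.9, -0.1, 0.8]
gripper_width: 91.3
gripper_force: 0.0
```

```bash
python3 c.py 2
```

```text
3.1 [398.64 -88.92 330.77] [179.95  -0.05  23.3 ] [-14.18  -0.46  96.04  -0.01  84.35  52.52]
dipstick [([210.8, 84.4], 0.64), ([454.0, 127.9], 0.28)]
dipstick_tip [([286.8, 97.4], 0.95)]
dipstick_grip [([188.2, 77.9], 0.64)]
filler_tube [([397.2, 69.7], 0.87)]
lens [([290.7, 95.2], 0.41)]
```

View pics/w2.png

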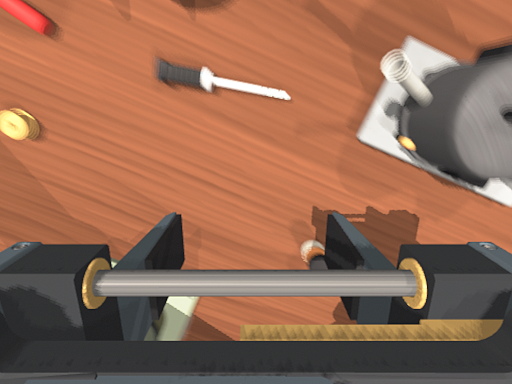

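```bash
python3 c.py 3
```

```text
3.4 [397.92 -91.48 329.59] [179.99   0.06  23.26] [-14.53  -0.39  96.13  -0.04  84.29  52.22]
dipstick [([210.8, 83.9], 0.59)]
dipstick_tip [([289.4, 95.8], 0.87)]
dipstick_grip [([185.8, 76.6], 0.67), ([209.3, 80.9], 0.54)]
filler_tube [([396.6, 67.0], 0.7)]
lens []
```

Call:
move_arm:
  plan:
    - {"x": 20,"y": 25,"z": -10,"rx": 0,"ry": 0,"rz": 0}
    - {"x": 20,"y": 25,"z": -10,"rx": 0,"ry": 0,"rz": 0}
    - {"x": 20,"y": 25,"z": -10,"rx": 0,"ry": 0,"rz": 0}
    - {"x": 20,"y": 25,"z": -10,"rx": 0,"ry": 0,"rz": 0}
    - {"x": 0,"y": 0,"z": 0,"rx": 0,"ry": 0,"rz": 0}
    - {"x": 0,"y": 0,"z": 0,"rx": 0,"ry": 0,"rz": 0}
    - {"x": 0,"y": 0,"z": 0,"rx": 0,"ry": 0,"rz": 0}

```text
time_s: 4.4
ee_pos: [510.4, -150.8, 369.6]
ee_rot: [-180.0, 0.1, 23.3]
force: [-1.2, 0.3, -0.1]
gripper_width: 91.3
gripper_force: 0.0
```

```bash
python3 c.py 4; cat > d.py <<'E'
from h import *
import pickle
# depth: dipstick points & tube points from each still view (scene/top from start)
fr={n:grab_frame(n) for n in["scene","top","wrist"]}
a=pickle.load(open("w3.pkl","rb"))
for n,f in[("wrist",fr["wrist"]),("top",fr["top"]),("scene",fr["scene"])]:
    for l in["dipstick","filler_tube","compressor"]:
        r=masks_of(n,l)
        if not r: print(n,l,"none");continue
        m=r[0]["pixels"]; c=cloud(f,m)
        print(n,l,round(r[0]["p"],2),m.sum(),"med",np.median(c,0),"lo",np.percentile(c,3,0),"hi",np.percentile(c,97,0))
        if l=="dipstick":
            cc=c[(c[:,2]>4)&(c[:,2]<40)]; d=np.linalg.svd(cc-cc.mean(0),full_matrices=False)[2][0]; print("  axis",d,"yaw",np.degrees(np.arctan2(d[1],d[0])),len(cc), "zmax",np.percentile(cc[:,2],98))
        if l=="filler_tube":
            np.save(f"tube_{n}.npy",c)
pickle.dump(fr,open("f1.pkl","wb"))
E
python3 d.py
```

```text
4.4 [ 510.44 -150.79  369.64] [-179.95    0.06   23.28] [-17.7   11.21  77.45   0.    91.41  49.02]
dipstick [([159.6, 131.1], 0.78)]
dipstick_tip [([230.9, 142.0], 0.7)]
dipstick_grip [([140.2, 126.7], 0.91)]
filler_tube [([295.8, 141.5], 0.67)]
lens [([259.4, 274.0], 0.18)]
wrist dipstick 0.66 1096 med [473.66  40.08  25.73] lo [451.47 -88.4    9.1 ] hi [499.81  90.55  29.71]
  axis [-0.21  0.98  0.07] yaw 102.16051776648595 1076 zmax 29.98219185021628
wrist filler_tube 0.89 730 med [ 566.47 -207.7   151.34] lo [ 555.33 -259.02  109.26] hi [ 575.08 -179.31  172.39]
wrist compressor 0.61 19588 med [ 574.65 -320.29  171.28] lo [ 501.62 -493.91   27.94] hi [ 643.72 -230.64  208.96]
top dipstick 0.7 309 med [469.84  46.49  26.64] lo [449.63 -61.85  -1.08] hi [494.67  90.89  32.75]
  axis [-0.23  0.97  0.07] yaw 103.12915984705333 279 zmax 33.18174249344033
top filler_tube none
top compressor 0.93 2582 med [ 549.23 -455.03  136.96] lo [ 492.4  -519.26   26.61] hi [ 639.17 -264.52  245.67]
scene dipstick 0.88 344 med [476.1   34.49  23.14] lo [451.07 -87.03   5.28] hi [498.37  88.29  33.02]
  axis [ 0.2  -0.98 -0.05] yaw -78.65227232231447 338 zmax 33.42729824971319
scene filler_tube 0.47 250 med [ 569.63 -217.31  144.8 ] lo [ 489.67 -248.62    2.  ] hi [ 575.99 -168.06  173.52]
scene compressor none
```

View pics/w4.png

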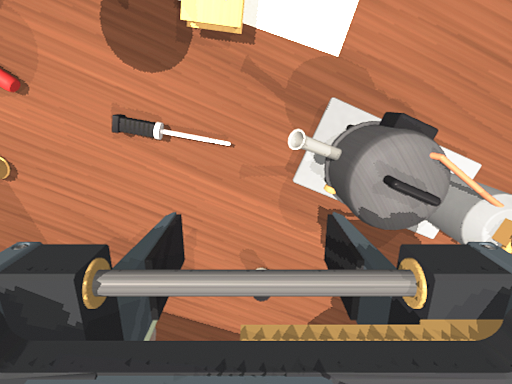

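```bash
cat > e.py <<'E'
from h import *
import pickle
a,b=[pickle.load(open(f"w{k}.pkl","rb")) for k in(3,4)]; fr=pickle.load(open("f1.pkl","rb"))
for n,p,q,z in[("tip",(289.4,95.8),(230.9,142),15),("grip",(185.8,76.6),(140.2,126.7),15),("mouth",(396.6,67),(295.8,141.5),165)]:
    print(n,*tri([(a,p),(b,q)]),"at z",atz(a,p,z),atz(b,q,z))
# tube from depth
c=np.load("tube_wrist.npy"); c=c[(c[:,2]>90)]
for _ in range(3):
    m=c.mean(0); d=np.linalg.svd(c-m,full_matrices=False)[2][0]; d*=np.sign(d[2])
    r=np.linalg.norm((c-m)-np.outer((c-m)@d,d),axis=1); c=c[r<20]
print("tube PCA",d,"elev",np.degrees(np.arcsin(d[2])),"yaw",np.degrees(np.arctan2(d[1],d[0])),m,len(c))
s=(c-m)@d
for lo in range(-60,60,8):
    k=(s>lo)&(s<lo+8)
    if k.sum()>5: print(lo,k.sum(),c[k].mean(0),"xrange",c[k][:,0].min(),c[k][:,0].max())
# tray
f=fr["wrist"]; C=cloud(f); 
g=fr["top"]; T=cloud(g); k=(T[:,2]>10)&(T[:,2]<45)&(T[:,0]>460)&(T[:,0]<700)&(T[:,1]<-200)&(T[:,1]>-560)
r=cv2.minAreaRect(T[k][:,:2].astype(np.float32)); print("tray",r)
r2=[q for q in landmark_of("wrist","compressor")]; print([ (q["point"],q["p"], atz(f,q["point"],0)) for q in r2[:1]])
# sharpen pixel crop
im=b["img"][100:190,260:370,::-1]; cv2.imwrite("pics/c5.png",cv2.resize(im,None,fx=7,fy=6.5,interpolation=cv2.INTER_CUBIC))
E
python3 e.py
```

```text
tip [ 505.88 -107.01    4.62] [array([-0.2, -0.3]), array([0.2, 0.2])] at z [ 504.99 -106.43   15.  ] [ 507.71 -106.8    15.  ]
grip [466.77  55.35   0.95] [array([0.5, 0.5]), array([-0.5, -0.4])] at z [467.38  53.07  15.  ] [469.58  49.87  15.  ]
mouth [ 564.81 -183.59  169.14] [array([0.9, 1.3]), array([-0.8, -1.1])] at z [ 566.65 -183.64  165.  ] [ 563.73 -185.79  165.  ]
tube PCA [-0.03  0.83  0.56] elev 34.11981574700227 yaw 91.80156388193979 [ 566.39 -211.72  145.91] 718
-60 34 [ 567.2  -256.78  112.31] xrange 558.6376048536234 575.0302761877266
-52 36 [ 567.43 -250.63  117.73] xrange 558.5654050741501 574.7784850191481
-44 38 [ 567.05 -244.42  122.89] xrange 558.5666997188948 574.9912010953425
-36 34 [ 567.16 -238.38  127.91] xrange 559.1919231741693 574.8015792099295
-28 40 [ 567.04 -232.24  133.23] xrange 559.2087659810201 574.5282156198424
-20 40 [ 567.05 -226.11  138.34] xrange 558.4313138083565 574.7707626453881
-12 45 [ 567.03 -219.9   143.51] xrange 557.7486025552081 574.7039522717517
-4 47 [ 566.57 -213.72  148.52] xrange 557.6579716800384 574.5324225808363
4 49 [ 566.16 -207.34  153.78] xrange 557.6430088194924 574.316120423634
12 67 [ 566.5  -198.93  155.74] xrange 558.7043223904616 574.5375714914721
20 103 [ 565.9  -190.15  157.4 ] xrange 557.6792020537151 574.6683730983209
28 168 [ 565.23 -185.    162.9 ] xrange 553.0479118688816 578.2566365832154
tray ((569.0997924804688, -382.9451904296875), (160.65406799316406, 298.123291015625), 0.6826203465461731)
[]
```

View pics/c5.png

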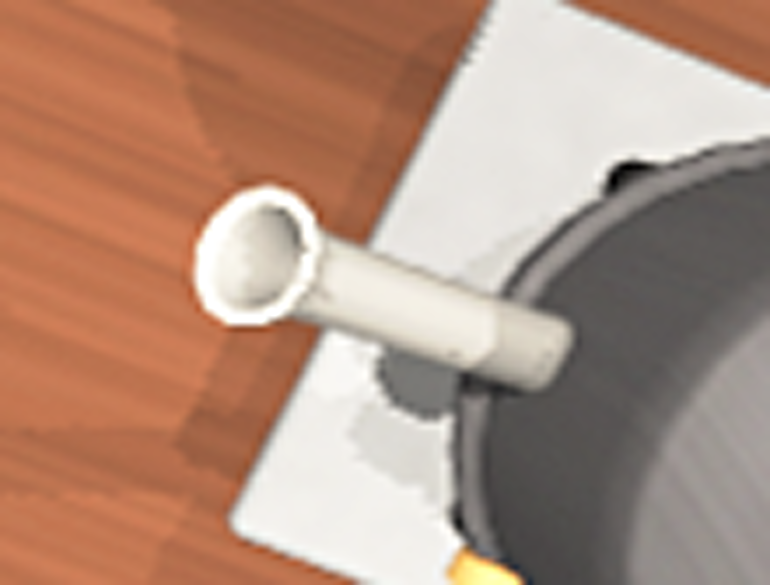

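Call:
move_arm:
  plan:
    - {"x": 0,"y": 0,"z": 0,"rx": 0,"ry": 0,"rz": -0.1386}
    - {"x": 0,"y": 0,"z": 0,"rx": 0,"ry": 0,"rz": -0.1386}
    - {"x": 0,"y": 0,"z": 0,"rx": 0,"ry": 0,"rz": -0.1386}
    - {"x": 0,"y": 0,"z": 0,"rx": 0,"ry": 0,"rz": -0.1386}
    - {"x": 0,"y": 0,"z": 0,"rx": 0,"ry": 0,"rz": -0.1386}
    - {"x": 0,"y": 0,"z": 0,"rx": 0,"ry": 0,"rz": -0.1386}
    - {"x": 0,"y": 0,"z": 0,"rx": 0,"ry": 0,"rz": -0.1386}
    - {"x": 0,"y": 0,"z": 0,"rx": 0,"ry": 0,"rz": -0.1386}
    - {"x": 0,"y": 0,"z": 0,"rx": 0,"ry": 0,"rz": -0.1386}
    - {"x": 0,"y": 0,"z": 0,"rx": 0,"ry": 0,"rz": -0.1386}

```text
time_s: 6.35
ee_pos: [511.5, -151.0, 369.9]
ee_rot: [180.0, 0.0, 103.0]
force: [-0.7, 0.4, 0.1]
gripper_width: 91.3
gripper_force: 0.0
```

```bash
python3 - <<'E'
from h import *
print(state()["ee_rot"],delta([468.5,52,80],R.from_euler("xyz",[180,0,102.7],degrees=True)))
E
```

```text
[180.     0.   103.05] (array([207.45,   3.92, 289.92]), array([0.  , 0.  , 0.01]))
```

Call:
move_arm:
  plan:
    - {"x": 23,"y": 0.4,"z": 32,"rx": 0,"ry": 0,"rz": 0.006}
    - {"x": 23,"y": 0.4,"z": 32,"rx": 0,"ry": 0,"rz": 0}
    - {"x": 23,"y": 0.4,"z": 32,"rx": 0,"ry": 0,"rz": 0}
    - {"x": 23,"y": 0.4,"z": 32,"rx": 0,"ry": 0,"rz": 0}
    - {"x": 23,"y": 0.4,"z": 32,"rx": 0,"ry": 0,"rz": 0}
    - {"x": 23,"y": 0.4,"z": 32,"rx": 0,"ry": 0,"rz": 0}
    - {"x": 23,"y": 0.4,"z": 32,"rx": 0,"ry": 0,"rz": 0}
    - {"x": 23,"y": 0.4,"z": 32,"rx": 0,"ry": 0,"rz": 0}
    - {"x": 23,"y": 0.5,"z": 32,"rx": 0,"ry": 0,"rz": 0}
    - {"x": 0,"y": 0,"z": 0,"rx": 0,"ry": 0,"rz": 0}

```text
time_s: 7.35
ee_pos: [466.8, 53.4, 78.5]
ee_rot: [-179.5, -0.1, 102.5]
force: [0.1, -0.1, 0.7]
gripper_width: 91.3
gripper_force: 0.0
```

```bash
python3 c.py 6; python3 - <<'E'
from h import *
f=grab_frame("wrist"); C=cloud(f); k=(C[:,2]>8)&(C[:,2]<40)&(abs(C[:,0]-460)<40)&(C[:,1]>-30)&(C[:,1]<120)
c=C[k]; print(len(c),np.percentile(c,[2,98],0)); print(cv2.minAreaRect(c[:,:2].astype(np.float32)))
E
```

```text
7.35 [466.84  53.42  78.53] [-179.48   -0.09  102.54] [  5.11  17.08 113.77   0.03  49.67  -7.45]
dipstick [([252.4, 249.5], 0.77)]
dipstick_tip [([255.2, 249.3], 0.6)]
dipstick_grip [([256.0, 205.4], 0.79)]
filler_tube []
lens []
3177 [[448.1   -4.59  15.  ]
 [485.08  93.57  29.86]]
((470.2197570800781, 39.943153381347656), (29.496036529541016, 107.95516967773438), 12.566638946533203)
```

View pics/w6.png

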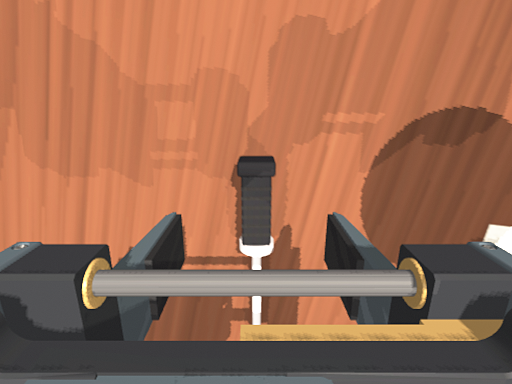

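Call:
move_arm:
  plan:
    - {"x": 0,"y": 0,"z": 20,"rx": 0,"ry": 0,"rz": 0}
    - {"x": 0,"y": 0,"z": 20,"rx": 0,"ry": 0,"rz": 0}
    - {"x": 0,"y": 0,"z": 15,"rx": 0,"ry": 0,"rz": 0}
    - {"x": 0,"y": 0,"z": 12,"rx": 0,"ry": 0,"rz": 0}
    - {"x": 0,"y": 0,"z": 0,"rx": 0,"ry": 0,"rz": 0}
    - {"x": 0,"y": 0,"z": 0,"rx": 0,"ry": 0,"rz": 0}
    - {"x": 0,"y": 0,"z": 0,"rx": 0,"ry": 0,"rz": 0}

```text
time_s: 8.4
ee_pos: [471.5, 51.8, 15.9]
ee_rot: [179.9, 0.0, 102.4]
force: [0.1, -1.0, 0.7]
gripper_width: 91.2
gripper_force: 0.0
```

Call:
move_arm:
  plan:
    - {"x": 0,"y": -3.5,"z": 5,"rx": 0,"ry": 0,"rz": 0}
    - {"x": 0,"y": 0,"z": 6,"rx": 0,"ry": 0,"rz": 0}
    - {"x": 0,"y": 0,"z": 0,"rx": 0,"ry": 0,"rz": 0}
    - {"x": 0,"y": 0,"z": 0,"rx": 0,"ry": 0,"rz": 0}

```text
time_s: 8.8
ee_pos: [467.0, 51.2, 3.7]
ee_rot: [-180.0, 0.0, 102.4]
force: [-0.1, 0.5, 0.3]
gripper_width: 91.3
gripper_force: 0.0
```

Call:
move_arm:
  plan:
    - {"x": 0,"y": 0,"z": 0,"rx": 0,"ry": 0,"rz": 0}
    - {"x": 0,"y": 0,"z": 0,"rx": 0,"ry": 0,"rz": 0}
    - {"x": 0,"y": 0,"z": 0,"rx": 0,"ry": 0,"rz": 0}
    - {"x": 0,"y": 0,"z": 0,"rx": 0,"ry": 0,"rz": 0}
    - {"x": 0,"y": 0,"z": 0,"rx": 0,"ry": 0,"rz": 0}
    - {"x": 0,"y": 0,"z": 0,"rx": 0,"ry": 0,"rz": 0}
    - {"x": 0,"y": 0,"z": 0,"rx": 0,"ry": 0,"rz": 0}
    - {"x": 0,"y": 0,"z": 0,"rx": 0,"ry": 0,"rz": 0}
  grip: 0
  squeeze: 45

```text
time_s: 9.6
ee_pos: [467.2, 51.2, 3.9]
ee_rot: [180.0, 0.0, 102.4]
force: [0.1, 0.6, 0.3]
gripper_width: 30.1
gripper_force: 0.0
```

Call:
move_arm:
  plan:
    - {"x": 0,"y": 0,"z": 0,"rx": 0,"ry": 0,"rz": 0}
    - {"x": 0,"y": 0,"z": 0,"rx": 0,"ry": 0,"rz": 0}
    - {"x": 0,"y": 0,"z": 0,"rx": 0,"ry": 0,"rz": 0}
    - {"x": 0,"y": 0,"z": 0,"rx": 0,"ry": 0,"rz": 0}

```text
time_s: 10.0
ee_pos: [467.2, 51.2, 3.9]
ee_rot: [180.0, 0.0, 102.4]
force: [1.1, -0.2, -0.5]
gripper_width: 23.7
gripper_force: 45.0
```

Call:
move_arm:
  plan:
    - {"x": 0,"y": 0,"z": -10,"rx": 0,"ry": 0,"rz": 0}
    - {"x": 0,"y": 0,"z": -30,"rx": 0,"ry": 0,"rz": 0}
    - {"x": 0,"y": 0,"z": -40,"rx": 0,"ry": 0,"rz": 0}
    - {"x": 0,"y": 0,"z": -40,"rx": 0,"ry": 0,"rz": 0}
    - {"x": 0,"y": 0,"z": -40,"rx": 0,"ry": 0,"rz": 0}
    - {"x": 0,"y": 0,"z": -40,"rx": 0,"ry": 0,"rz": 0}
    - {"x": 0,"y": 0,"z": -40,"rx": 0,"ry": 0,"rz": 0}
    - {"x": 0,"y": 0,"z": -30,"rx": 0,"ry": 0,"rz": 0}
    - {"x": 0,"y": 0,"z": 0,"rx": 0,"ry": 0,"rz": 0}

```text
time_s: 10.9
ee_pos: [469.1, 51.4, 279.1]
ee_rot: [179.4, 0.1, 102.4]
force: [1.0, -0.0, -1.0]
gripper_width: 24.1
gripper_force: 45.0
```

```bash
cat >> h.py <<'E'
M=np.array([566.3,-184.5,165.]); RT=R.from_euler("xyz",[180,-40,90.9],degrees=True)
GX,GZ=37.7,11.1
def tcp(s,M=M,RT=RT): 
    A=RT.as_matrix(); return M+(s+GX)*A[:,0]+GZ*A[:,2]
E
python3 - <<'E'
from h import *
P,r=pose(); T=tcp(150); print(P,T,state()["gripper_force"])
d,v=delta(T,RT); print("rot",v,"shift after rot",RT.inv().apply(T-P),"before",d)
E
```

```text
[469.11  51.43 279.06] [563.93 -33.6  277.15] 44.98310208320618
rot [-0.06  0.7   0.2 ] shift after rot [-67.49  93.47 -54.14] before [-103.36   74.37    2.79]
```

Call:
move_arm:
  plan:
    - {"x": 0,"y": 0,"z": 0,"rx": -0.0086,"ry": 0.1,"rz": 0.0286}
    - {"x": 0,"y": 0,"z": 0,"rx": -0.0086,"ry": 0.1,"rz": 0.0286}
    - {"x": 0,"y": 0,"z": 0,"rx": -0.0086,"ry": 0.1,"rz": 0.0286}
    - {"x": 0,"y": 0,"z": 0,"rx": -0.0086,"ry": 0.1,"rz": 0.0286}
    - {"x": 0,"y": 0,"z": 0,"rx": -0.0086,"ry": 0.1,"rz": 0.0286}
    - {"x": 0,"y": 0,"z": 0,"rx": -0.0086,"ry": 0.1,"rz": 0.0286}
    - {"x": 0,"y": 0,"z": 0,"rx": -0.0086,"ry": 0.1,"rz": 0.0286}
    - {"x": 0,"y": 0,"z": 0,"rx": 0,"ry": 0,"rz": 0}

```text
time_s: 11.7
ee_pos: [466.0, 49.8, 271.4]
ee_rot: [-178.6, -40.2, 89.6]
force: [0.3, 0.9, -0.2]
gripper_width: 24.0
gripper_force: 45.0
```

```bash
python3 - <<'E'
from h import *
s=state();print(s["ee_rot"],s["qpos"]); print(delta(tcp(150),RT))
E
```

```text
[-178.63  -40.24   89.58] [-20.79  12.6  101.04  36.8   85.44 -30.26]
(array([-59.38,  97.13, -60.09]), array([-0.01, -0.  , -0.02]))
```

Call:
move_arm:
  plan:
    - {"x": -12,"y": 19,"z": -12,"rx": 0,"ry": 0,"rz": 0}
    - {"x": -12,"y": 19,"z": -12,"rx": 0,"ry": 0,"rz": 0}
    - {"x": -12,"y": 19,"z": -12,"rx": 0,"ry": 0,"rz": 0}
    - {"x": -12,"y": 19,"z": -12,"rx": 0,"ry": 0,"rz": 0}
    - {"x": -12,"y": 19,"z": -12,"rx": 0,"ry": 0,"rz": 0}
    - {"x": 0,"y": 0,"z": 0,"rx": 0,"ry": 0,"rz": 0}
    - {"x": 0,"y": 0,"z": 0,"rx": 0,"ry": 0,"rz": 0}
    - {"x": 0,"y": 0,"z": 0,"rx": 0,"ry": 0,"rz": 0}
    - {"x": 0,"y": 0,"z": 0,"rx": 0,"ry": 0,"rz": 0}

```text
time_s: 12.6
ee_pos: [562.5, -31.4, 280.3]
ee_rot: [-179.1, -40.1, 90.1]
force: [-0.1, -0.3, 0.1]
gripper_width: 23.8
gripper_force: 45.0
```

```bash
cat > g.py <<'E'
from h import *
import pickle,sys
s=state();print(s["time_s"],s["ee_rot"],s["qpos"]); print(delta(tcp(float(sys.argv[1])),RT))
for n in["scene","top"]:
    f=grab_frame(n); cv2.imwrite(f"pics/{n}{sys.argv[2]}.png",f["img"][:,:,::-1]); pickle.dump(f,open(f"{n}{sys.argv[2]}.pkl","wb"))
    P,r=pose(); A=r.as_matrix(); O=P-GX*A[:,0]-GZ*A[:,2]; tip=O-125*A[:,0]
    print(n,"pred tip",w2p(f,tip),"pred org",w2p(f,O),"mouth",w2p(f,M),tip)
    for l in["dipstick_tip","filler_tube","dipstick"]: print(l,[(np.round(q["point"],1).tolist(),round(q["p"],2)) for q in landmark_of(n,l)[:2]])
E
python3 g.py 150 7
python3 - <<'E'
import cv2,numpy as np
a=cv2.imread('pics/scene7.png')[180:290,170:300];b=cv2.imread('pics/top7.png')[130:240,220:350]
cv2.imwrite('pics/c7.png',np.hstack([cv2.resize(x,(400,338),interpolation=2) for x in(a,b)]))
E
```

```text
12.6 [-179.1   -40.15   90.13] [-24.62  22.82  84.61  35.41  92.42 -29.93]
(array([-3.73,  1.46,  0.93]), array([-0.01, -0.  , -0.01]))
scene pred tip [229.67 226.12] pred org [256.26 184.03] mouth [224.57 236.44] [ 563.04 -163.02  183.85]
dipstick_tip [([227.7, 226.2], 0.43)]
filler_tube [([228.4, 234.4], 0.6)]
dipstick [([257.8, 181.9], 0.72)]
top pred tip [301.84 171.75] pred org [265.8  168.41] mouth [308.95 171.38] [ 563.36 -163.51  183.7 ]
dipstick_tip []
filler_tube []
dipstick [([265.9, 168.0], 0.62)]
```

View pics/c7.png

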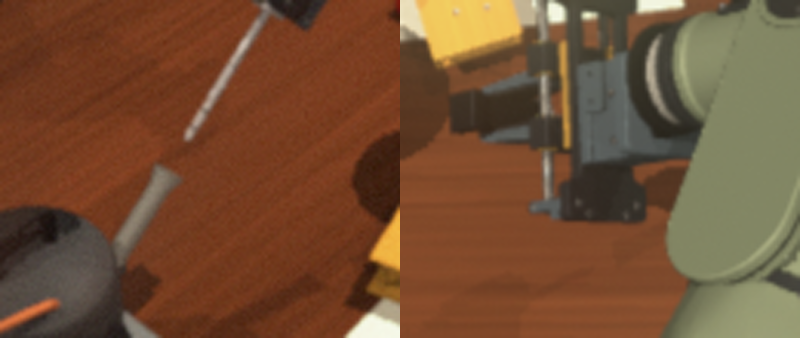

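Call:
move_arm:
  plan:
    - {"x": -3.7,"y": 1.5,"z": 0.9,"rx": -0.012,"ry": 0,"rz": -0.01}
    - {"x": 0,"y": 0,"z": 0,"rx": 0,"ry": 0,"rz": 0}
    - {"x": 0,"y": 0,"z": 0,"rx": 0,"ry": 0,"rz": 0}
    - {"x": 0,"y": 0,"z": 0,"rx": 0,"ry": 0,"rz": 0}

```text
time_s: 13.4
ee_pos: [564.7, -34.5, 276.8]
ee_rot: [179.7, -40.2, 90.8]
force: [0.1, -0.3, 0.1]
gripper_width: 24.0
gripper_force: 45.0
```

```bash
python3 g.py 150 8 | head -4
```

```text
13.4 [179.73 -40.18  90.82] [-24.97  22.9   85.01  35.67  91.62 -30.99]
(array([ 0.91, -0.77,  0.31]), array([ 0.01, -0.  , -0.  ]))
scene pred tip [229.84 228.39] pred org [256.11 186.05] mouth [224.57 236.44] [ 566.57 -165.95  180.35]
dipstick_tip [([227.9, 229.4], 0.7)]
```

Call:
move_arm:
  plan:
    - {"x": -9,"y": -0.7,"z": 0.3,"rx": 0,"ry": 0,"rz": 0}
    - {"x": -9,"y": 0,"z": 0,"rx": 0,"ry": 0,"rz": 0}
    - {"x": -9,"y": 0,"z": 0,"rx": 0,"ry": 0,"rz": 0}
    - {"x": -9,"y": 0,"z": 0,"rx": 0,"ry": 0,"rz": 0}
    - {"x": -9,"y": 0,"z": 0,"rx": 0,"ry": 0,"rz": 0}
    - {"x": 0,"y": 0,"z": 0,"rx": 0,"ry": 0,"rz": 0}
    - {"x": 0,"y": 0,"z": 0,"rx": 0,"ry": 0,"rz": 0}

```text
time_s: 14.5
ee_pos: [564.6, -68.8, 247.4]
ee_rot: [179.8, -40.2, 90.8]
force: [-0.8, 0.3, -0.3]
gripper_width: 24.1
gripper_force: 45.0
```

```bash
python3 g.py 105 9; python3 -c "
import cv2,numpy as np
a=cv2.imread('pics/scene9.png')[190:270,190:290]
cv2.imwrite('pics/c9.png',cv2.resize(a,(700,560),interpolation=2))"
```

```text
14.5 [179.75 -40.21  90.79] [-27.8   25.31  85.48  34.68  90.82 -34.81]
(array([ 1.07, -0.07, -0.13]), array([ 0.01, -0.  , -0.  ]))
scene pred tip [220.26 243.53] pred org [246.55 201.14] mouth [224.57 236.44] [ 566.45 -200.07  151.21]
dipstick_tip [([222.6, 243.5], 0.56)]
filler_tube [([225.4, 237.0], 0.57)]
dipstick [([248.0, 199.1], 0.56), ([166.6, 319.4], 0.43)]
top pred tip [314.03 171.81] pred org [280.17 169.11] mouth [308.95 171.38] [ 566.53 -199.88  151.48]
dipstick_tip []
filler_tube []
dipstick [([279.0, 169.8], 0.69)]
```

View pics/c9.png

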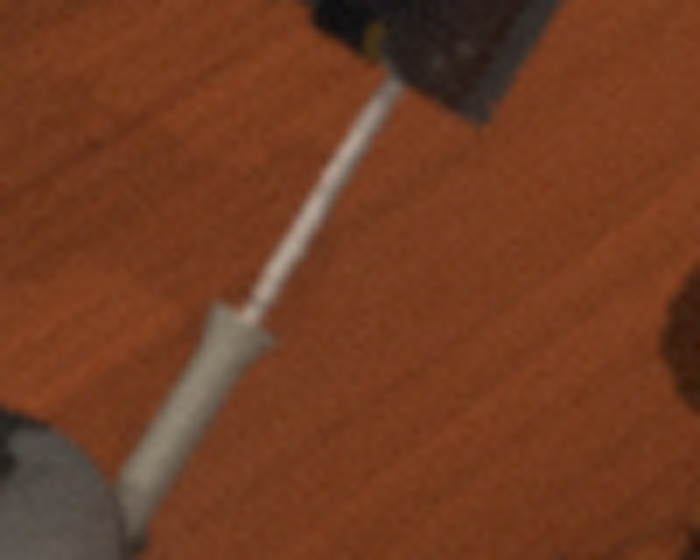

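The picture shows the rod entering the mouth (crop about 250,315), with no force on the wrist. I'll keep going by force.

Call:
move_arm:
  plan:
    - {"x": -10,"y": 0,"z": 0,"rx": 0,"ry": 0,"rz": 0}
    - {"x": -10,"y": 0,"z": 0,"rx": 0,"ry": 0,"rz": 0}
    - {"x": -10,"y": 0,"z": 0,"rx": 0,"ry": 0,"rz": 0}
    - {"x": -10,"y": 0,"z": 0,"rx": 0,"ry": 0,"rz": 0}
    - {"x": 0,"y": 0,"z": 0,"rx": 0,"ry": 0,"rz": 0}

```text
time_s: 15.4
ee_pos: [564.7, -100.4, 220.2]
ee_rot: [179.9, -40.2, 90.6]
force: [0.8, 0.3, -1.2]
gripper_width: 23.7
gripper_force: 45.0
```

Call:
move_arm:
  plan:
    - {"x": -10,"y": 0,"z": 0,"rx": 0,"ry": 0,"rz": 0}
    - {"x": -10,"y": 0,"z": 0,"rx": 0,"ry": 0,"rz": 0}
    - {"x": -10,"y": 0,"z": 0,"rx": 0,"ry": 0,"rz": 0}
    - {"x": -10,"y": 0,"z": 0,"rx": 0,"ry": 0,"rz": 0}
    - {"x": 0,"y": 0,"z": 0,"rx": 0,"ry": 0,"rz": 0}
    - {"x": 0,"y": 0,"z": 0,"rx": 0,"ry": 0,"rz": 0}

```text
time_s: 16.0
ee_pos: [565.4, -129.9, 195.8]
ee_rot: [179.8, -40.2, 90.8]
force: [0.2, -0.2, -1.5]
gripper_width: 23.7
gripper_force: 45.0
```

```bash
python3 g.py 0 10 |head -2; python3 -c "
from h import *;s=state();print(s['force'],s['torque'],s['ee_pos'])"
```

```text
16.0 [179.76 -40.21  90.79] [-32.43  30.18  84.93  32.85  89.6  -40.76]
(array([-23.96,   0.1 ,  -0.53]), array([ 0.01, -0.  , -0.  ]))
[-0.52 -0.1  -0.04] [-0.43 -0.09  0.  ] [ 565.4  -129.56  196.21]
```

Call:
move_arm:
  plan:
    - {"x": -7,"y": 0,"z": 0,"rx": 0,"ry": 0,"rz": 0}
    - {"x": -7,"y": 0,"z": 0,"rx": 0,"ry": 0,"rz": 0}
    - {"x": -5,"y": 0,"z": 0,"rx": 0,"ry": 0,"rz": 0}
    - {"x": 0,"y": 0,"z": 0,"rx": 0,"ry": 0,"rz": 0}
    - {"x": 0,"y": 0,"z": 0,"rx": 0,"ry": 0,"rz": 0}
    - {"x": 0,"y": 0,"z": 0,"rx": 0,"ry": 0,"rz": 0}

```text
time_s: 17.0
ee_pos: [565.6, -144.3, 183.8]
ee_rot: [179.7, -40.2, 90.8]
force: [0.3, 0.7, -0.6]
gripper_width: 23.5
gripper_force: 45.0
```

Call:
move_arm:
  plan:
    - {"x": -2,"y": 0,"z": 0,"rx": 0,"ry": 0,"rz": 0}
    - {"x": -1,"y": 0,"z": 0,"rx": 0,"ry": 0,"rz": 0}
    - {"x": 0,"y": 0,"z": 0,"rx": 0,"ry": 0,"rz": 0}
    - {"x": 0,"y": 0,"z": 0,"rx": 0,"ry": 0,"rz": 0}

```text
time_s: 17.4
ee_pos: [565.6, -146.5, 181.8]
ee_rot: [179.7, -40.2, 90.8]
force: [-0.9, 0.4, -0.0]
gripper_width: 23.6
gripper_force: 45.0
```

```bash
python3 g.py 0 11 |head -2; python3 -c "
from h import *;s=state();print(s['force'],s['torque'],s['ee_pos'])"
```

```text
17.4 [179.73 -40.18  90.84] [-33.6   31.59  84.52  32.33  89.3  -42.22]
(array([-2.21,  0.08, -0.46]), array([ 0.01, -0.  , -0.  ]))
[-0.09 -0.12 -0.69] [-0.46 -0.1  -0.03] [ 565.64 -146.56  181.78]
```

Call:
move_arm:
  plan:
    - {"x": -2,"y": 0,"z": 0,"rx": 0,"ry": 0,"rz": 0}
    - {"x": -1,"y": 0,"z": 0,"rx": 0,"ry": 0,"rz": 0}
    - {"x": 0,"y": 0,"z": 0,"rx": 0,"ry": 0,"rz": 0}
    - {"x": 0,"y": 0,"z": 0,"rx": 0,"ry": 0,"rz": 0}
    - {"x": 0,"y": 0,"z": 0,"rx": 0,"ry": 0,"rz": 0}

```text
time_s: 18.3
ee_pos: [565.7, -148.2, 180.5]
ee_rot: [179.7, -40.3, 90.9]
force: [-0.5, 4.0, 3.5]
gripper_width: 23.6
gripper_force: 45.0
```

Call:
move_arm:
  plan:
    - {"x": -1,"y": 0,"z": 0,"rx": 0,"ry": 0,"rz": 0}
    - {"x": 0,"y": 0,"z": 0,"rx": 0,"ry": 0,"rz": 0}
    - {"x": 0,"y": 0,"z": 0,"rx": 0,"ry": 0,"rz": 0}

```text
time_s: 18.6
ee_pos: [565.7, -148.3, 180.5]
ee_rot: [179.7, -40.4, 90.9]
force: [-0.8, 5.9, 7.0]
gripper_width: 23.7
gripper_force: 45.0
```

Call:
move_arm:
  plan:
    - {"x": -1.5,"y": 0,"z": 0,"rx": 0,"ry": 0,"rz": 0}
    - {"x": 0,"y": 0,"z": 0,"rx": 0,"ry": 0,"rz": 0}
    - {"x": 0,"y": 0,"z": 0,"rx": 0,"ry": 0,"rz": 0}
    - {"x": 0,"y": 0,"z": 0,"rx": 0,"ry": 0,"rz": 0}
    - {"x": 0,"y": 0,"z": 0,"rx": 0,"ry": 0,"rz": 0}

```text
time_s: 19.1
ee_pos: [565.7, -148.3, 180.6]
ee_rot: [179.7, -40.5, 91.0]
force: [-0.4, 8.1, 10.1]
gripper_width: 23.6
gripper_force: 45.0
```

```bash
python3 g.py 0 12 |head -4; python3 -c "
from h import *;s=state();print(s['force'],s['torque'],s['ee_pos'])"
```

```text
19.1 [179.66 -40.51  90.96] [-33.83  31.86  84.4   32.47  89.51 -42.57]
(array([-0.04,  0.07, -0.23]), array([ 0.01, -0.01,  0.  ]))
scene pred tip [198.48 279.08] pred org [224.64 236.49] mouth [224.57 236.44] [ 567.8  -279.21   83.34]
dipstick_tip []
[-0.66  8.18  9.01] [1.58 0.09 0.03] [ 565.67 -148.31  180.59]
```

Call:
move_arm:
  plan:
    - {"x": 8,"y": 0,"z": 0,"rx": 0,"ry": 0,"rz": 0}
    - {"x": 16,"y": 0,"z": 0,"rx": 0,"ry": 0,"rz": 0}
    - {"x": 20,"y": 0,"z": 0,"rx": 0,"ry": 0,"rz": 0}
    - {"x": 20,"y": 0,"z": 0,"rx": 0,"ry": 0,"rz": 0}
    - {"x": 20,"y": 0,"z": 0,"rx": 0,"ry": 0,"rz": 0}
    - {"x": 20,"y": 0,"z": 0,"rx": 0,"ry": 0,"rz": 0}
    - {"x": 20,"y": 0,"z": 0,"rx": 0,"ry": 0,"rz": 0}
    - {"x": 20,"y": 0,"z": 0,"rx": 0,"ry": 0,"rz": 0}
    - {"x": 20,"y": 0,"z": 0,"rx": 0,"ry": 0,"rz": 0}
    - {"x": 10,"y": 0,"z": 0,"rx": 0,"ry": 0,"rz": 0}

```text
time_s: 20.5
ee_pos: [563.8, -16.2, 292.3]
ee_rot: [179.6, -40.2, 91.0]
force: [-1.2, 0.1, -1.1]
gripper_width: 24.0
gripper_force: 45.0
```

Call:
move_arm:
  plan:
    - {"x": 0,"y": 0,"z": 0,"rx": 0,"ry": 0,"rz": 0}
    - {"x": 0,"y": 0,"z": 0,"rx": 0,"ry": 0,"rz": 0}
    - {"x": 0,"y": 0,"z": 0,"rx": 0,"ry": 0,"rz": 0}

```text
time_s: 20.8
ee_pos: [563.7, -18.3, 289.7]
ee_rot: [179.8, -40.2, 90.7]
force: [0.0, -0.1, -0.8]
gripper_width: 23.9
gripper_force: 45.0
```

```bash
python3 g.py 170 13; python3 - <<'E'
from h import *
# lens from depth of ring in top view
f=grab_frame("top"); r=masks_of("top","magnifier")
if r:
    m=r[0]["pixels"]; c=cloud(f,m); k=(c[:,2]>255)&(c[:,2]<330)&(c[:,1]>150); print(r[0]["p"],k.sum(),cv2.minEnclosingCircle(c[k][:,:2].astype(np.float32)),np.percentile(c[k],[2,50,98],0))
C=cloud(f); k=(C[:,2]>285)&(C[:,2]<305)&(C[:,1]>160)&(C[:,1]<340)&(C[:,0]>570)&(C[:,0]<740); print(k.sum(),np.percentile(C[k],[1,99],0))
for yaw in (160,180,195):
    Rf=R.from_euler("xyz",[180,0,yaw],degrees=True); A=Rf.as_matrix(); tip=np.array([662.5,254,172.]); T=tip+(125+GX)*A[:,0]+GZ*A[:,2]; print(yaw,T,delta(T,Rf))
E
```

```text
20.8 [179.83 -40.18  90.73] [-23.63  21.81  84.84  36.1   91.92 -29.15]
(array([ 0.22,  0.04, -0.25]), array([ 0., -0., -0.]))
scene pred tip [233.99 221.27] pred org [260.28 179.02] mouth [224.57 236.44] [ 565.28 -149.81  193.13]
dipstick_tip []
filler_tube [([227.9, 233.3], 0.73)]
dipstick [([260.4, 176.3], 0.58)]
top pred tip [296.86 170.56] pred org [260.07 167.55] mouth [308.95 171.38] [ 565.48 -149.63  193.56]
dipstick_tip []
filler_tube []
dipstick [([259.9, 168.6], 0.82)]
0.8 3360 ((730.1907348632812, 253.24493408203125), 137.6137237548828) [[599.5  188.37 270.99]
 [675.15 254.68 276.84]
 [852.87 316.38 310.4 ]]
1056 [[596.16 185.83 285.28]
 [736.73 321.41 299.55]]
160 [509.61 309.65 160.9 ] (array([167.26, -50.88, 310.51]), array([ 0.43, -0.61, -1.16]))
180 [499.8 254.  160.9] (array([124.85, -61.32, 274.66]), array([ 0.55, -0.55, -1.49]))
195 [505.34 211.89 160.9 ] (array([ 92.62, -56.26, 247.47]), array([ 0.64, -0.49, -1.74]))
```

Call:
move_arm:
  plan:
    - {"x": 0,"y": 0,"z": 0,"rx": 0,"ry": -0.1,"rz": 0}
    - {"x": 0,"y": 0,"z": 0,"rx": 0,"ry": -0.1,"rz": 0}
    - {"x": 0,"y": 0,"z": 0,"rx": 0,"ry": -0.1,"rz": 0}
    - {"x": 0,"y": 0,"z": 0,"rx": 0,"ry": -0.1,"rz": 0}
    - {"x": 0,"y": 0,"z": 0,"rx": 0,"ry": -0.1,"rz": 0}
    - {"x": 0,"y": 0,"z": 0,"rx": 0,"ry": -0.1,"rz": 0}
    - {"x": 0,"y": 0,"z": 0,"rx": 0,"ry": -0.1,"rz": 0}

```text
time_s: 22.0
ee_pos: [563.8, -17.7, 291.2]
ee_rot: [179.7, 0.1, 90.6]
force: [-0.2, -0.4, -1.4]
gripper_width: 23.6
gripper_force: 45.0
```

Call:
move_arm:
  plan:
    - {"x": 0,"y": 0,"z": 0,"rx": 0,"ry": 0,"rz": -0.14}
    - {"x": 0,"y": 0,"z": 0,"rx": 0,"ry": 0,"rz": -0.14}
    - {"x": 0,"y": 0,"z": 0,"rx": 0,"ry": 0,"rz": -0.14}
    - {"x": 0,"y": 0,"z": 0,"rx": 0,"ry": 0,"rz": -0.14}
    - {"x": 0,"y": 0,"z": 0,"rx": 0,"ry": 0,"rz": -0.14}
    - {"x": 0,"y": 0,"z": 0,"rx": 0,"ry": 0,"rz": -0.14}
    - {"x": 0,"y": 0,"z": 0,"rx": 0,"ry": 0,"rz": -0.14}
    - {"x": 0,"y": 0,"z": 0,"rx": 0,"ry": 0,"rz": -0.14}
    - {"x": 0,"y": 0,"z": 0,"rx": 0,"ry": 0,"rz": -0.14}
    - {"x": 0,"y": 0,"z": 0,"rx": 0,"ry": 0,"rz": -0.14}

```text
time_s: 23.0
ee_pos: [563.5, -17.6, 290.5]
ee_rot: [179.9, 0.2, 171.2]
force: [0.3, -0.4, -1.1]
gripper_width: 23.9
gripper_force: 45.0
```

Call:
move_arm:
  plan:
    - {"x": 0,"y": 0,"z": 0,"rx": 0,"ry": 0,"rz": -0.1}
    - {"x": 0,"y": 0,"z": 0,"rx": 0,"ry": 0,"rz": -0.1}
    - {"x": 0,"y": 0,"z": 0,"rx": 0,"ry": 0,"rz": 0}

```text
time_s: 23.3
ee_pos: [563.6, -17.6, 290.5]
ee_rot: [179.9, 0.2, -177.7]
force: [0.3, 0.2, 0.3]
gripper_width: 23.6
gripper_force: 45.0
```

```bash
cat > k.py <<'E'
from h import *
s=state();print(s["time_s"],s["ee_rot"],s["ee_pos"],s["qpos"])
yaw=182
Rf=R.from_euler("xyz",[180,0,yaw],degrees=True); A=Rf.as_matrix(); tip=np.array([665,254,170.]); T=tip+(125+GX)*A[:,0]+GZ*A[:,2]
for W in([470,-10,T[2]],[470,T[1],T[2]],T): print(np.array(W),delta(W,Rf))
E
python3 k.py
```

```text
23.3 [ 179.91    0.19 -177.68] [563.57 -17.61 290.48] [ -3.02  15.06  83.31   0.11  81.45 -95.36]
[470.  -10.  158.9] (array([ 93.63,  11.17, 131.28]), array([0.  , 0.  , 0.01]))
[470.   248.32 158.9 ] (array([ 83.18, 269.28, 131.74]), array([0.  , 0.  , 0.01]))
[502.4  248.32 158.9 ] (array([ 50.81, 267.97, 131.85]), array([0.  , 0.  , 0.01]))
```

Call:
move_arm:
  plan:
    - {"x": 18.8,"y": 2.2,"z": 26.2,"rx": 0,"ry": 0,"rz": 0}
    - {"x": 18.8,"y": 2.2,"z": 26.2,"rx": 0,"ry": 0,"rz": 0}
    - {"x": 18.8,"y": 2.2,"z": 26.2,"rx": 0,"ry": 0,"rz": 0}
    - {"x": 18.8,"y": 2.2,"z": 26.2,"rx": 0,"ry": 0,"rz": 0}
    - {"x": 18.8,"y": 2.2,"z": 26.2,"rx": 0,"ry": 0,"rz": 0}
    - {"x": 0,"y": 0,"z": 0,"rx": 0,"ry": 0,"rz": 0}

```text
time_s: 23.9
ee_pos: [464.6, -10.0, 156.1]
ee_rot: [179.9, -0.4, -177.8]
force: [0.7, -0.3, 0.4]
gripper_width: 23.7
gripper_force: 45.0
```

Call:
move_arm:
  plan:
    - {"x": -1,"y": 29,"z": 0,"rx": 0,"ry": 0,"rz": 0}
    - {"x": -1,"y": 29,"z": 0,"rx": 0,"ry": 0,"rz": 0}
    - {"x": -1,"y": 29,"z": 0,"rx": 0,"ry": 0,"rz": 0}
    - {"x": -1,"y": 29,"z": 0,"rx": 0,"ry": 0,"rz": 0}
    - {"x": -1,"y": 29,"z": 0,"rx": 0,"ry": 0,"rz": 0}
    - {"x": -1,"y": 29,"z": 0,"rx": 0,"ry": 0,"rz": 0}
    - {"x": -1,"y": 29,"z": 0,"rx": 0,"ry": 0,"rz": 0}
    - {"x": -1,"y": 29,"z": 0,"rx": 0,"ry": 0,"rz": 0}
    - {"x": -1,"y": 26,"z": 0,"rx": 0,"ry": 0,"rz": 0}
    - {"x": 0,"y": 0,"z": 0,"rx": 0,"ry": 0,"rz": 0}

```text
time_s: 24.9
ee_pos: [470.5, 251.5, 161.1]
ee_rot: [179.8, 0.4, -177.6]
force: [0.4, -1.4, 0.2]
gripper_width: 23.8
gripper_force: 45.0
```

```bash
python3 k.py
```

```text
24.9 [ 179.76    0.44 -177.58] [470.49 251.45 161.14] [ 26.87  16.65 100.15   0.04  62.71 -65.57]
[470.  -10.  158.9] (array([  11.55, -261.21,    1.08]), array([0.  , 0.01, 0.01]))
[470.   248.32 158.9 ] (array([ 0.64, -3.12,  2.22]), array([0.  , 0.01, 0.01]))
[502.4  248.32 158.9 ] (array([-31.73,  -4.49,   2.47]), array([0.  , 0.01, 0.01]))
```

Call:
move_arm:
  plan:
    - {"x": -11,"y": -1.5,"z": 0,"rx": 0,"ry": 0,"rz": 0}
    - {"x": -11,"y": -1.5,"z": 0,"rx": 0,"ry": 0,"rz": 0}
    - {"x": -10,"y": -1,"z": 0,"rx": 0,"ry": 0,"rz": 0}
    - {"x": 0,"y": 0,"z": 0,"rx": 0,"ry": 0,"rz": 0}
    - {"x": 0,"y": 0,"z": 0,"rx": 0,"ry": 0,"rz": 0}
    - {"x": 0,"y": 0,"z": 0,"rx": 0,"ry": 0,"rz": 0}
    - {"x": 0,"y": 0,"z": 0,"rx": 0,"ry": 0,"rz": 0}
    - {"x": 0,"y": 0,"z": 0,"rx": 0,"ry": 0,"rz": 0}

```text
time_s: 25.7
ee_pos: [500.2, 244.9, 159.6]
ee_rot: [179.9, 0.2, -177.7]
force: [0.3, -1.1, -0.4]
gripper_width: 23.7
gripper_force: 45.0
```

```bash
python3 k.py|head -1; python3 g.py 0 20; python3 - <<'E'
from h import *
for n in("scene","top"):
    f=grab_frame(n); r=masks_of(n,"dipstick"); print(n,"lens",[(q["point"],round(q["p"],2)) for q in landmark_of(n,"lens")[:1]])
    if not r: continue
    c=cloud(f,r[0]["pixels"]); print(r[0]["p"],len(c),np.percentile(c,[3,50,97],0))
    b=c[(c[:,2]>150)&(c[:,2]<200)&(c[:,0]>480)]
    if len(b)>30: print("level fit",len(b),"dz/dx",np.polyfit(b[:,0],b[:,2],1)[0],"xmax",b[:,0].max())
E
```

```text
25.7 [ 179.94    0.21 -177.66] [500.22 244.93 159.64] [ 24.92  18.89  97.03  -0.03  63.87 -67.41]
25.7 [ 179.94    0.21 -177.66] [ 24.92  18.89  97.03  -0.03  63.87 -67.41]
(array([ -49.5 , -395.75,  -21.32]), array([-0.55,  0.54,  1.53]))
scene pred tip [357.68 174.7 ] pred org [322.19 157.68] mouth [224.57 236.44] [662.81 251.65 171.38]
dipstick_tip [([360.2, 176.9], 0.64)]
filler_tube [([228.2, 235.9], 0.64)]
dipstick [([324.0, 156.2], 0.81)]
top pred tip [144.68 138.58] pred org [146.57 185.14] mouth [308.95 171.38] [662.93 251.67 171.32]
dipstick_tip []
filler_tube [([311.5, 173.1], 0.52)]
dipstick []
scene lens [([364.4, 143.7], 0.66)]
0.71 202 [[418.25 227.2    1.76]
 [527.24 241.06 175.27]
 [622.62 438.74 186.77]]
level fit 156 dz/dx -0.04691122742931479 xmax 630.441002949967
top lens [([132.1, 129.3], 0.7)]
0.22 5520 [[606.31 186.3   14.74]
 [723.27 251.66 273.29]
 [912.31 319.41 305.72]]
level fit 56 dz/dx -0.5674543138303234 xmax 860.9211929879098
```

```bash
python3 -c "
from workcell import *
s=state();print(s['qvel'],s['gripper_force']);print(job_done())"
```

```text
[ 0.03245196  0.02984715 -0.06148697 -0.0128412  -0.04931595 -0.01791334] 44.98314321041107
the job is handed in; nothing more can be done
None
```

I handed the job in at about 26 s: the dipstick went fully into the filler tube until the collar stopped, came right out again, and is held still and level, flat up, with its tip under the lens. By my measurements the tip is about 4 mm from the lens centre and 99 mm below the glass. The hand-in returned no verdict.

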